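# Run a fingertip along a cartridge cover to snap its clips down

## Task

The grey cover of the printer cartridge is in place but its six yellow cone-shaped snap clips still stand up. Starting at the end next to the orange stop, run the shut fingertips along the row, following the bend in the seam, to its other end and press every clip right down, lightly, keeping the hand low over the cover until the last clip is down; then take the hand clear. Do not lift or shift the cover and leave all the other things where they are.

Things in the scene. Friction and masses are not known exactly. Their poses are not given: they have to be found in the camera images.
- cartridge: Black printer cartridge housing fixed to the bench, 110 (x) x 360 (y) x 55 mm, with a green drum roller (30 mm thick) along its -x side. Origin: centre of its underside, on the bench. y is its long axis, z up. Its deck is 55 mm above the bench; a 6 mm high lip runs round the loose cover.
- cover: Loose grey hopper cover, 90 (x) x 260 (y) x 14 mm, 0.25 kg, lying in the housing's lip with 1.5 mm play; top face 69 mm above the bench. Origin: centre of its underside; axes as the cartridge's. Six yellow snap clips stand along a black seam line that runs lengthwise with a 32 mm sideways bend in the middle; straight lines from clip to clip follow it.
- cap_top (a point): Top centre of the red filler cap on the cover, 24 mm across, standing 14 mm above the cover's face; its edge is 29 mm from the line of clips. A black grip block (12 x 36 mm, equally high) stands on the cover at x 30, y -55 mm of the cover's frame. Neither is part of the job.
- orange_stop: Orange end stop fixed against one end of the cartridge, 50 x 24 x 70 mm, on an 80 x 30 mm foot. Origin: centre of its underside. It may be at either end, beyond clip0 or beyond clip5: the row begins with the end clip nearer to it (about 105 mm away). A like stop in blue is at the other end.
- clip0_top (a point): Mid-top of yellow clip 0 of 0..5 (numbered from the cover's -y end, 36 or 48 mm apart): 8 mm above the cover's face when up, 1 mm when fully down. A round low cone, 34 mm across at the cover, 7 mm at the top, flanks at 30 degrees: a fingertip drawn along the row 0 to 2 mm above the cover's face rides onto it and pushes it down.
- clip0 (a joint): How far clip 0 is pressed in, m: 0 fully up (starts at 0 to 0.001), 0.007 fully down. About 1 N moves it straight down and it stays where it is left.
- clip1_top (a point): Mid-top of yellow clip 1 of 0..5 (numbered from the cover's -y end, 36 or 48 mm apart): 8 mm above the cover's face when up, 1 mm when fully down. A round low cone, 34 mm across at the cover, 7 mm at the top, flanks at 30 degrees: a fingertip drawn along the row 0 to 2 mm above the cover's face rides onto it and pushes it down.
- clip1 (a joint): How far clip 1 is pressed in, m: 0 fully up (starts at 0 to 0.001), 0.007 fully down. About 1 N moves it straight down and it stays where it is left.
- clip2_top (a point): Mid-top of yellow clip 2 of 0..5 (numbered from the cover's -y end, 36 or 48 mm apart): 8 mm above the cover's face when up, 1 mm when fully down. A round low cone, 34 mm across at the cover, 7 mm at the top, flanks at 30 degrees: a fingertip drawn along the row 0 to 2 mm above the cover's face rides onto it and pushes it down.
- clip2 (a joint): How far clip 2 is pressed in, m: 0 fully up (starts at 0 to 0.001), 0.007 fully down. About 1 N moves it straight down and it stays where it is left.
- clip3_top (a point): Mid-top of yellow clip 3 of 0..5 (numbered from the cover's -y end, 36 or 48 mm apart): 8 mm above the cover's face when up, 1 mm when fully down. A round low cone, 34 mm across at the cover, 7 mm at the top, flanks at 30 degrees: a fingertip drawn along the row 0 to 2 mm above the cover's face rides onto it and pushes it down.
- clip3 (a joint): How far clip 3 is pressed in, m: 0 fully up (starts at 0 to 0.001), 0.007 fully down. About 1 N moves it straight down and it stays where it is left.
- clip4_top (a point): Mid-top of yellow clip 4 of 0..5 (numbered from the cover's -y end, 36 or 48 mm apart): 8 mm above the cover's face when up, 1 mm when fully down. A round low cone, 34 mm across at the cover, 7 mm at the top, flanks at 30 degrees: a fingertip drawn along the row 0 to 2 mm above the cover's face rides onto it and pushes it down.
- clip4 (a joint): How far clip 4 is pressed in, m: 0 fully up (starts at 0 to 0.001), 0.007 fully down. About 1 N moves it straight down and it stays where it is left.
- clip5_top (a point): Mid-top of yellow clip 5 of 0..5 (numbered from the cover's -y end, 36 or 48 mm apart): 8 mm above the cover's face when up, 1 mm when fully down. A round low cone, 34 mm across at the cover, 7 mm at the top, flanks at 30 degrees: a fingertip drawn along the row 0 to 2 mm above the cover's face rides onto it and pushes it down.
- clip5 (a joint): How far clip 5 is pressed in, m: 0 fully up (starts at 0 to 0.001), 0.007 fully down. About 1 N moves it straight down and it stays where it is left.
- gear: Loose white gear, 35 mm across, 16 mm high, on the cartridge's deck beyond one end of the cover. Bystander. Origin: centre of its underside.
- bushing: Loose brass bushing, 24 mm across, 16 mm high, on the deck at the other end. Bystander. Origin: centre of its underside.
- screwdriver: Loose screwdriver with yellow handle lying on the robot's side of the cartridge. Bystander. Origin: on its underside near mid-length.
- brush: Loose brush with wooden handle lying on the far side of the cartridge. Bystander. Origin: on its underside near mid-length.
- jar: Loose white jar with black lid, 64 mm across, 110 mm high, at the back right. Bystander. Origin: centre of its underside.
- bracket: Loose black plastic bracket, 50 x 90 x 34 mm, to the left of the cartridge. Bystander. Origin: centre of its underside.
- blade: Loose aluminium wiper blade, 160 mm long, 39 mm wide, 11 mm high, to the right of the cartridge. Bystander. Origin: centre of its underside.
- cover_seat (a point): Centre of the cover's seat on the housing's deck: where the cover's origin lies when it is seated.
Things that resemble listed ones, but are neither listed nor needed, are in the scene too. What is meant by the orange_stop is not green, and is the larger of those in its own colour.

How it is judged:
By the outcome, as a careful person would: the job done as asked, in the order asked, and still so for the second after the job is handed in, with the robot touching nothing.
It also fails if it takes over 48 s, if anything falls off the work surface, if the arm or the gripper's body presses on something with over 40 N, if the wrist force passes 120 N, or if a joint passes its speed limit or range.

## Robot

A 7-joint arm with a two-finger parallel gripper is mounted at the origin on the work surface. World frame = base frame: x ahead of the robot, y to its left, z up, the work surface at z = 0. Lengths are in m, angles in rad, forces in N, time in s.
With the tool pointing down it reaches from about 0.425 to 0.875 m from the base axis. Payload 4.7 kg.
Tool frame: the origin (TCP) lies at the very end of the fingers, on their centre line; the grasp point (between the pads) lies 19 mm behind it; z points along the fingers, y is the line along which they close (so a half turn about z gives the same grasp; the last joint's range is limited). The gripper opens to 87 mm and grips with 3 to 60 N. Pads are 19 mm wide; open, the fingers measure 117 mm over their backs; the gripper's body (75 mm by 190 mm) begins 51 mm behind the grasp point.
Start: joints at [-1.288, 0.321, -0.07, 1.45, 0.023, 1.371, -0.057], TCP at [0.173, 0.627, 0.223] pointing down, gripper open.
Joint ranges: [-2.86, 2.86], [-0.3, 2.09], [-1.38, 1.24], [0.06, 2.45], [-1.56, 4.7], [0.09, 2.05], [-2.69, 2.69]. Speed limits (rad/s): [2.57, 2.57, 3.14, 3.14, 3.14, 3.14, 3.14].

## Interface

Orientations are given as a unit quaternion [w, x, y, z].
In Python, from plant import ctrl gives the robot as it stands.
- The arm moves only by the tool send_rows, never from a script. Its argument "commands" is text: rows parted by semicolons, each of 5 numbers parted by spaces: the shift along the tool's x, y, z scaled (see below), then the turn about the tool's z scaled (see below), then the closure in counts, from 0 (fully open) to 255 (shut). In form: tx ty tz yaw hand; .... A call has 1 to 8 rows; each row shifts and turns the commanded pose from where the row before left it, along the tool's axes as they then stand; what a row does not reach is not made up. The controller multiplies each number of a shift by 12 cm and each number of a turn by 0.08 rad. A row lasts 1/12 s, in which the tool goes at most 41.7 mm and 7.16 degrees, less where a joint would pass 70% of its speed; a pose out of reach is approached as far as the arm can. A call with a number of a shift or a turn outside -1 to 1 is refused whole. A call with a gripper value outside its range is refused whole. The fingers move at their own pace and stop on an object; "newtons" is the grip in N (left out, the last holds). Time passes only in rows, so rows that do not move let the fingers close. It gives the time, the measured TCP pose, the force, the opening and the grip force at its end, in the units of the state.
- ctrl.get_obs(): the state, without advancing time (a new reading comes with each control period).
- ctrl.snapshot(name): name is "scene" or "side" or "wrist"; returns a dict with "img" (384x512x3 uint8, red, green, blue), "z_map" (384x512 float32, m along the optical axis (not along the pixel's ray), 0 where there is no reading), "fov_y" (degrees; the focal length in pixels is half the picture's height over the tangent of half this angle, whatever the lens; pixels are square), "cx", "cy" (the principal point, pixels), "rvec" (rotation vector, rad) and "tvec" (3), from world to camera coordinates, as OpenCV has them. Camera axes: x right, y down, z forward; pixel columns grow to the right and rows downward; lengths in m; the calibration is good to about 2 mm. A picture is of the moment at which its call begins.
- ctrl.job_done(): hands the job in; it is judged then, once.
The state is a dict: "clock": time; "q": joint angles; "joint_velocities": joint speeds; "effort": joint torques, N m; "ee_pos": TCP position; "tool_rot": TCP orientation; "wrist_force": force on the tool from outside, world axes, zero at the start; "ft_torque": the same for the moment, N m; "finger_gap": finger opening in m; "finger_force": force on a finger pad.
Only numpy, scipy, OpenCV 4.12 (cv2) and the standard library are available. Lean on these libraries where they do the work, as an engineer would, in place of code of your own. Each camera call takes 0.05 s, during which the arm holds its last target. There are 200 camera calls.

## Working session

There is one attempt and no reset: what is moved stays moved. The work goes in short steps, Python scripts to look and compute and a tool call to move; the robot and the scene stay as the last step left them, time stands still between calls to the robot, and variables do not carry over. Pictures are saved under pics/ and viewed, at most 10 in all, crops included, and the job is handed in when it is done.

Besides the shell and the picture viewer there is one more tool, called after ">>>" as name(argument=value, ...), one argument or row to a line, values as JSON. send_rows: Moves the arm, as the interface text tells. Shifts and turns lie within -1 to 1; 1 stands for 12 cm of shift or 0.08 rad of turn. Its arguments: {"type":"object","properties":{"commands":{"type":"string"},"newtons":{"type":"number"}},"required":["commands"]}

```bash
mkdir -p pics
cat > h.py <<'E'
import numpy as np, cv2
from plant import ctrl
def cam(s):
    R=cv2.Rodrigues(np.array(s["rvec"],float))[0]; t=np.array(s["tvec"],float).ravel()
    f=s["img"].shape[0]/2/np.tan(np.radians(s["fov_y"])/2); return R,t,f
def ray(s,u,v,z):
    R,t,f=cam(s); d=R.T@np.array([(u-s["cx"])/f,(v-s["cy"])/f,1]); o=-R.T@t
    return o+d*(z-o[2])/d[2]
def cloud(s):
    R,t,f=cam(s); h,w=s["z_map"].shape; u,v=np.meshgrid(np.arange(w),np.arange(h)); Z=s["z_map"]
    return (np.stack([(u-s["cx"])/f*Z,(v-s["cy"])/f*Z,Z],-1)-t)@R
def save(s,n): cv2.imwrite("pics/"+n,cv2.cvtColor(s["img"],cv2.COLOR_RGB2BGR))
E
python3 - <<'E'
from h import *
a=[ctrl.snapshot(n) for n in("scene","side")]
im=[cv2.cvtColor(s["img"],4) for s in a]
for s in a: print(-cam(s)[0].T@cam(s)[1], s["fov_y"])
cv2.imwrite("pics/a.png",cv2.resize(im[0],(800,600))); cv2.imwrite("pics/b.png",cv2.resize(im[1],(800,600)))
o=ctrl.get_obs(); print({k:np.round(v,3) for k,v in o.items()})
E
```

```text
[1.27404186 0.46423317 0.84702622] 52.415604309230915
[ 0.48008357 -0.82195886  1.02672126] 45.15071812381774
{'clock': np.float64(0.1), 'q': array([-1.288,  0.322, -0.07 ,  1.452,  0.023,  1.371, -0.057]), 'joint_velocities': array([ 0.   , -0.001,  0.002, -0.003,  0.   ,  0.   , -0.001]), 'effort': array([ 0.0000e+00, -4.9257e+01, -4.0500e-01, -3.1340e+01, -6.4000e-02,
        3.9000e-02,  0.0000e+00]), 'ee_pos': array([0.173, 0.626, 0.222]), 'tool_rot': array([-0.   ,  0.134,  0.991, -0.001]), 'wrist_force': array([ 0.175, -0.885, -0.545]), 'ft_torque': array([-0.01 , -0.047, -0.014]), 'finger_force': np.float64(0.0), 'finger_gap': np.float64(0.087)}
```

View pics/a.png

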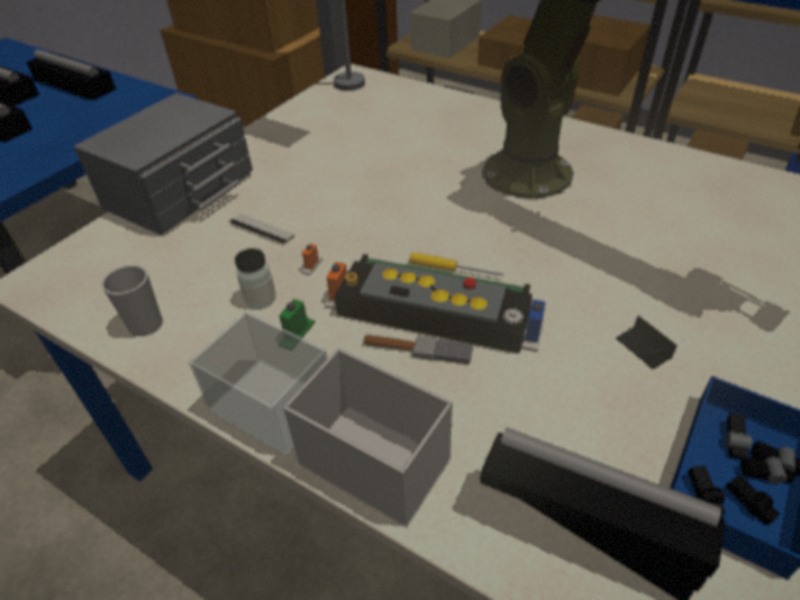

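View pics/b.png

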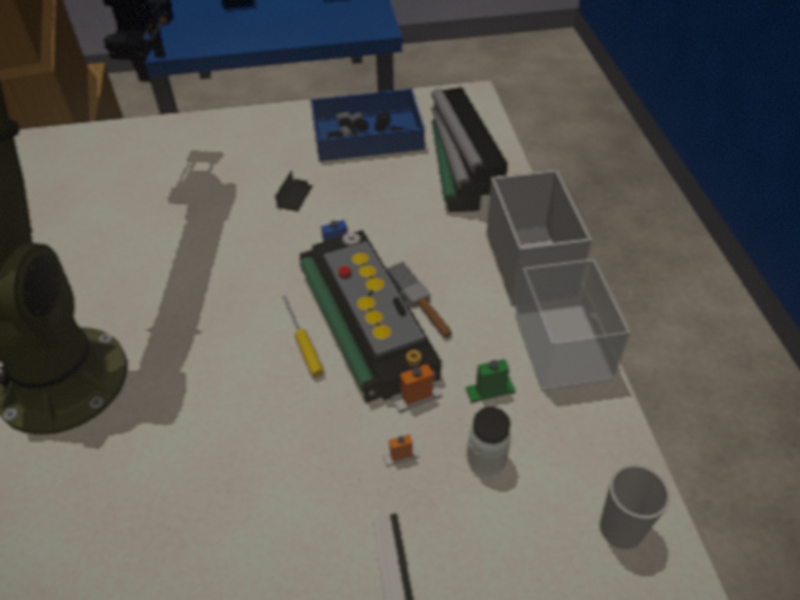

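The orange candidates are the large orange stop against the cartridge end (scene 336,280; side 417,383), a small orange stop standing apart (311,257; 401,448) and a green one (295,318; 493,380). I choose the large orange one. The yellow clips are at side (382,332) to (360,259), and the row starts at the (382,332) end. The brass bushing (414,356) and the screwdriver handle could be taken for clips.

Run:
```python
from h import *
S={n:ctrl.snapshot(n) for n in("scene","side")}
for n,s in S.items():
    hsv=cv2.cvtColor(s["img"],cv2.COLOR_RGB2HSV)
    for c,lo,hi,z in(("yel",(22,150,90),(34,255,255),.073),("or",(4,150,90),(16,255,255),.06),("red",(0,170,70),(3,255,255),.083),("blue",(105,150,50),(125,255,255),.06)):
        m=cv2.inRange(hsv,lo,hi); k,l,st,ce=cv2.connectedComponentsWithStats(m)
        for i in range(1,k):
            p=ray(s,*ce[i],z)
            if 12<st[i,4]<1500 and .3<p[0]<.9 and abs(p[1])<.6: 
                d=cloud(s)[l==i]; print(n,c,ce[i].round(1),st[i,4],p.round(4),np.median(d,0).round(4))
s=S["side"]; c=s["img"][140:270,180:300]; cv2.imwrite("pics/c.png",cv2.cvtColor(cv2.resize(c,None,fx=4.6,fy=4.6,interpolation=cv2.INTER_CUBIC),4))
```

```text
scene yel [276.6 166.7] 160 [0.4908 0.0097 0.073 ] [ 0.4373 -0.0217  0.0211]
scene yel [249.2 175. ] 45 [ 0.5647 -0.0415  0.073 ] [ 0.5645 -0.042   0.0719]
scene yel [260.8 177.3] 47 [ 0.556  -0.0065  0.073 ] [ 0.5553 -0.0062  0.0718]
scene yel [272.3 179.6] 52 [0.5474 0.0283 0.073 ] [0.5468 0.0287 0.0719]
scene yel [281.1 188.9] 63 [0.5688 0.0703 0.073 ] [0.5683 0.0706 0.0719]
scene yel [293.5 191.2] 55 [0.5593 0.1052 0.073 ] [0.5592 0.1054 0.0728]
scene yel [305.5 193.8] 60 [0.5515 0.1395 0.073 ] [0.5501 0.1402 0.0721]
scene or [198.5 163.2] 70 [ 0.5867 -0.2189  0.06  ] [ 0.5664 -0.2397  0.038 ]
scene or [215.3 176.4] 103 [ 0.6101 -0.1355  0.06  ] [ 0.6157 -0.1332  0.0664]
scene red [300.4 180.4] 20 [0.5186 0.1057 0.083 ] [0.5176 0.1056 0.0817]
side yel [230.2 165. ] 54 [0.5472 0.1339 0.073 ] [0.5471 0.1342 0.0737]
side yel [234.6 173. ] 57 [0.5555 0.0995 0.073 ] [0.5546 0.0988 0.0737]
side yel [239.5 181.4] 67 [0.5647 0.0643 0.073 ] [0.5644 0.0623 0.0739]
side yel [233.9 193.5] 70 [0.5432 0.022  0.073 ] [0.5426 0.0216 0.073 ]
side yel [238.7 202.5] 70 [ 0.5518 -0.0126  0.073 ] [ 0.5515 -0.0131  0.0726]
side yel [243.9 212. ] 76 [ 0.5608 -0.0479  0.073 ] [ 0.5607 -0.0488  0.0723]
side yel [197.3 225.5] 206 [ 0.4349 -0.0715  0.073 ] [ 0.4325 -0.0337  0.0246]
side or [266.1 240.1] 151 [ 0.6046 -0.1389  0.06  ] [ 0.6015 -0.1467  0.0692]
side or [255.9 283.4] 67 [ 0.5585 -0.2586  0.06  ] [ 0.5572 -0.253   0.0489]
side red [220.1 173.3] 26 [0.514 0.096 0.083] [0.514  0.0962 0.0825]
side blue [258.1  76.5] 133 [0.7039 0.5772 0.06  ] [0.7176 0.6546 0.0063]
side blue [237.4  78.9] 42 [0.6282 0.5766 0.06  ] [0.6357 0.6572 0.0069]
side blue [212.4  80.2] 16 [0.5387 0.5852 0.06  ] [0.5422 0.6661 0.0044]
side blue [208.9 146.4] 15 [0.4935 0.2391 0.06  ] [0.4933 0.2262 0.0717]
```

View pics/c.png

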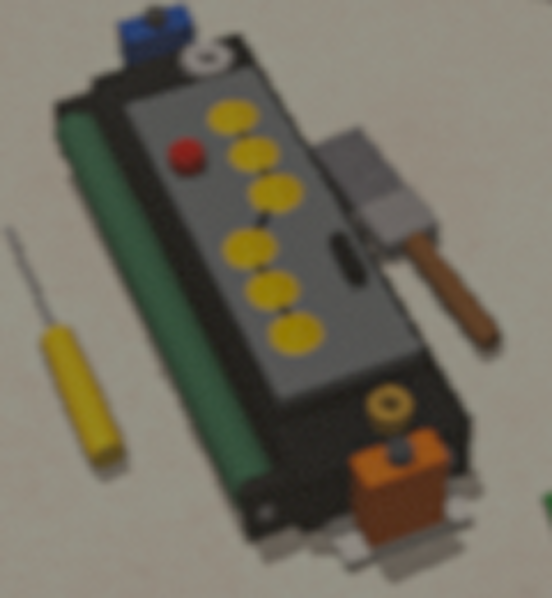

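The large orange stop touches the end that has the bushing. Clip0 is the one nearest it (crop 297,333), the row then bends between clips 2 and 3, and it ends at clip5 (233,117). Next I shut the hand and yaw it so the tool's y lies along the row.

>>> send_rows(
  commands="0 0 0 -0.8 255;0 0 0 -0.8 255;0 0 0 -0.8 255;0 0 0 -0.8 255;0 0 0 -0.8 255;0 0 0 -0.8 255;0 0 0 -0.8 255;0 0 0 -0.8 255",
  newtons=10,
)

```text
clock: 0.87
ee_pos: [0.1726, 0.6265, 0.2222]
tool_rot: [-0.0, -0.123, 0.992, -0.0]
wrist_force: [-0.7, -0.6, -0.2]
finger_gap: 0.0417
finger_force: 0.0
```

>>> send_rows(
  commands="-0.18 -0.28 0 0 255;-0.18 -0.28 0 0 255;-0.18 -0.28 0 0 255;-0.18 -0.28 0 0 255;-0.18 -0.28 0 0 255;-0.18 -0.28 0 0 255;-0.18 -0.28 0 0 255;-0.18 -0.28 0 0 255",
)

```text
clock: 1.53
ee_pos: [0.4062, 0.4058, 0.2226]
tool_rot: [0.0, -0.121, 0.993, 0.0]
wrist_force: [-0.3, 0.8, 0.2]
finger_gap: 0.0008
finger_force: 0.0
```

>>> send_rows(
  commands="-0.025 -0.3 0 0 255;-0.025 -0.3 0 0 255;-0.025 -0.3 0 0 255;-0.025 -0.3 0 0 255;-0.025 -0.3 0 0 255;-0.025 -0.3 0 0 255;-0.025 -0.3 0 0 255;-0.025 -0.3 0 0 255",
)

```text
clock: 2.2
ee_pos: [0.4979, 0.1319, 0.2227]
tool_rot: [0.0, -0.121, 0.993, 0.0]
wrist_force: [0.6, 0.3, -0.1]
finger_gap: 0.0005
finger_force: 0.0
```

>>> send_rows(
  commands="-0.025 -0.3 0.05 0 255;-0.025 -0.3 0.05 0 255;-0.025 -0.3 0.05 0 255;-0.025 -0.3 0.05 0 255;-0.025 -0.3 0.05 0 255;-0.025 -0.2 0.05 0 255;0 0 0 0 255;0 0 0 0 255",
)

```text
clock: 2.87
ee_pos: [0.5639, -0.0617, 0.1859]
tool_rot: [-0.001, -0.12, 0.993, -0.0]
wrist_force: [-0.1, 0.5, -0.2]
finger_gap: 0.0004
finger_force: 0.0
```

Run:
```python
from h import *
o=ctrl.get_obs(); print(o["ee_pos"],o["tool_rot"].round(4),o["wrist_force"])
S={n:ctrl.snapshot(n) for n in("wrist","side")}
for n,s in S.items():
    hsv=cv2.cvtColor(s["img"],cv2.COLOR_RGB2HSV); save(s,"d_%s.png"%n)
    m=cv2.inRange(hsv,(22,150,60),(34,255,255)); k,l,st,ce=cv2.connectedComponentsWithStats(m); C=cloud(s)
    for i in range(1,k):
        if st[i,4]>12: print(n,ce[i].round(1),st[i],ray(s,*ce[i],.073).round(4),np.median(C[l==i],0).round(4))
```

```text
[ 0.56394108 -0.06168427  0.18592731] [-7.000e-04 -1.195e-01  9.928e-01 -1.000e-04] [-0.09335038  0.54855774 -0.18809264]
wrist [314.4  63.9] [ 268   52   97   25 2285] [ 0.44   -0.0346  0.073 ] [ 0.4322 -0.0266  0.0236]
wrist [339.7 187.3] [324 172  32  31 759] [0.5412 0.0235 0.073 ] [0.541  0.0235 0.0719]
wrist [267.8 188.2] [253 174  31  29 698] [ 0.5589 -0.0452  0.073 ] [ 0.5589 -0.0453  0.0716]
wrist [303.8 187.8] [289 174  31  29 694] [ 0.5501 -0.0108  0.073 ] [ 0.5499 -0.0108  0.0717]
wrist [372.4 216.5] [357 202  32  30 720] [0.5627 0.0659 0.073 ] [0.5626 0.0655 0.0719]
wrist [407.3 216.1] [393 203  30  27 631] [0.5539 0.1004 0.073 ] [0.5537 0.1002 0.0717]
wrist [442.1 215.7] [427 202  31  28 674] [0.545  0.1346 0.073 ] [0.5448 0.1343 0.0718]
wrist [345.  327.9] [341 324   9   9  17] [0.7016 0.0852 0.073 ] [ 0.5348 -0.0417  0.2826]
wrist [183.6 329.4] [180 327   8   5  14] [ 0.7481 -0.0968  0.073 ] [ 0.5456 -0.0848  0.283 ]
wrist [ 87.4 333. ] [ 84 330   8   6  14] [ 0.78   -0.2053  0.073 ] [ 0.5516 -0.1097  0.2846]
wrist [241.9 335.5] [237 333   9   6  17] [ 0.7407 -0.0288  0.073 ] [ 0.5417 -0.0692  0.2854]
side [237.1 181.9] [235 178   6   8  34] [0.5579 0.0636 0.073 ] [0.5541 0.0583 0.0744]
side [233.8 193.5] [229 190  11   8  72] [0.5431 0.022  0.073 ] [0.543  0.0221 0.0727]
side [238.7 202.6] [234 199  11   8  68] [ 0.5518 -0.0128  0.073 ] [ 0.5516 -0.0139  0.073 ]
side [243.9 212.3] [239 209  11   8  70] [ 0.5608 -0.049   0.073 ] [ 0.5604 -0.0491  0.0727]
side [197.4 225.8] [190 211  16  30 211] [ 0.4352 -0.0727  0.073 ] [ 0.4328 -0.0354  0.0246]
```

View pics/d_wrist.png

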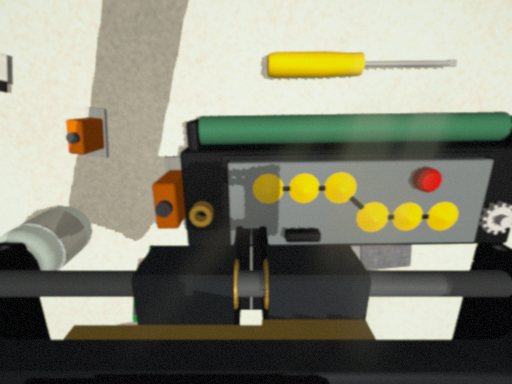

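The wrist view shows the six clips at (268,188), (304,188), (340,187), (372,216), (407,216) and (442,216), with the orange stop and bushing at the left next to clip0. The positions agree with the other views to within about 3 mm. I go down just ahead of clip0.

>>> send_rows(
  commands="0 -0.065 0 0 255;0 -0.065 0.15 0 255;0 0 0.25 0 255;0 0 0.25 0 255;0 0 0.2 0 255;0 0 0 0 255;0 0 0 0 255;0 0 0 0 255",
)

```text
clock: 3.63
ee_pos: [0.5694, -0.0748, 0.0863]
tool_rot: [0.001, -0.122, 0.993, -0.0]
wrist_force: [0.4, -0.4, 1.1]
finger_gap: 0.0004
finger_force: 0.0
```

Run:
```python
from h import *
o=ctrl.get_obs(); print(o["ee_pos"],o["tool_rot"].round(4),o["wrist_force"])
S={n:ctrl.snapshot(n) for n in("wrist","side","scene")}
for n,s in S.items():
    R,t,f=cam(s); p=R@o["ee_pos"]+t; u,v=p[:2]/p[2]*f+[s["cx"],s["cy"]]; print(n,u,v)
    hsv=cv2.cvtColor(s["img"],cv2.COLOR_RGB2HSV); m=cv2.inRange(hsv,(22,150,60),(34,255,255)); k,l,st,ce=cv2.connectedComponentsWithStats(m)
    for i in range(1,k):
        if st[i,4]>30 and n=="wrist": print(n,ce[i].round(1),ray(s,*ce[i],.072).round(4))
    im=s["img"].copy(); im[int(round(v)),int(round(u))]=(255,0,255); S[n]=im[max(0,int(v)-45):int(v)+45,int(u)-60:int(u)+60]
out=np.hstack([cv2.resize(cv2.cvtColor(x,4),(400,300) if i else (400,300),interpolation=cv2.INTER_NEAREST) for i,x in enumerate(S.values())][:2])
o2=cv2.resize(cv2.cvtColor(S["scene"],4),(400,300),interpolation=cv2.INTER_NEAREST)
cv2.imwrite("pics/e.png",np.vstack([out,np.hstack([o2,o2*0])]))
```

```text
[ 0.56937703 -0.07479302  0.08630463] [ 1.300e-03 -1.218e-01  9.925e-01 -1.000e-04] [ 0.41208359 -0.37433531  1.05586157]
wrist 250.18486032777625 242.1540562163171
wrist [363.8  44.2] [ 0.4449 -0.0418  0.072 ]
wrist [403.5 226.8] [0.5411 0.0225 0.072 ]
wrist [296.2 227. ] [ 0.5584 -0.0462  0.072 ]
wrist [349.7 227.1] [ 0.5499 -0.0119  0.072 ]
wrist [449.5 260.7] [0.5571 0.0634 0.072 ]
wrist [289.  327.8] [ 0.6385 -0.0277  0.072 ]
wrist [131.3 326.5] [ 0.6658 -0.1422  0.072 ]
wrist [ 81.2 331.8] [ 0.6799 -0.1781  0.072 ]
side 248.4204017077644 216.25145766654418
scene 238.858156778944 168.8557591387069
```

View pics/e.png

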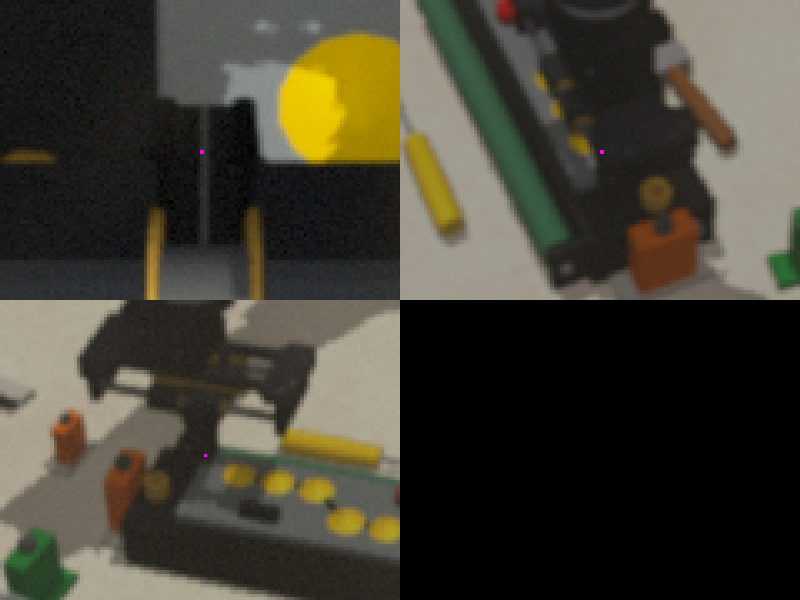

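The fingertip is where the TCP is said to be, to about 1 mm (wrist: tip centred on column 252, clip0 at 296,227), and 30 mm ahead of clip0. I correct sideways by 2 mm and lower.

>>> send_rows(
  commands="0.02 0 0.04 0 255;0 0 0.04 0 255;0 0 0.03 0 255;0 0 0.01 0 255;0 0 0 0 255;0 0 0 0 255;0 0 0 0 255",
)

```text
clock: 4.37
ee_pos: [0.5659, -0.0758, 0.0701]
tool_rot: [0.0, -0.121, 0.993, -0.0]
wrist_force: [0.7, 0.1, -0.8]
finger_gap: 0.0005
finger_force: 0.0
```

>>> send_rows(
  commands="-0.01 0.02 0.005 0 255;0 0.03 0 0 255;0 0.03 0 0 255;0 0.03 0 0 255;0 0.03 0 0 255;0 0.03 0 0 255;0 0.03 0 0 255;0 0.03 0 0 255",
)

```text
clock: 5.03
ee_pos: [0.561, -0.049, 0.0703]
tool_rot: [0.001, -0.121, 0.993, -0.0]
wrist_force: [0.6, -3.5, 3.3]
finger_gap: 0.0006
finger_force: 2.2
```

>>> send_rows(
  commands="0 0.02 0.005 0 255;0 0.03 0 0 255;0 0.03 0 0 255;0 0.03 0 0 255;0 0.03 0 0 255;0 0.03 0 0 255;0 0.03 0 0 255;0 0.03 0 0 255",
)

```text
clock: 5.7
ee_pos: [0.5542, -0.0227, 0.0695]
tool_rot: [0.001, -0.121, 0.993, -0.001]
wrist_force: [0.9, -5.3, 5.5]
finger_gap: 0.0007
finger_force: 3.2
```

>>> send_rows(
  commands="0 0.03 0 0 255;0 0.03 0 0 255;0 0.03 0 0 255;0 0.03 0 0 255;0 0.03 0 0 255;0 0.03 0 0 255;0 0.03 0 0 255",
)

```text
clock: 6.28
ee_pos: [0.5482, 0.0024, 0.0696]
tool_rot: [0.001, -0.121, 0.993, -0.0]
wrist_force: [0.0, -0.7, 1.5]
finger_gap: 0.0002
finger_force: 0.3
```

>>> send_rows(
  commands="0 0.03 0 0 255;0 0.03 0 0 255;0 0.03 0 0 255;0 0.03 0 0 255;0 0.03 0 0 255;0 0.03 0 0 255;0 0 0 0 255",
)

```text
clock: 6.87
ee_pos: [0.5433, 0.0228, 0.0702]
tool_rot: [0.001, -0.121, 0.993, -0.001]
wrist_force: [0.8, -5.5, 9.7]
finger_gap: 0.0008
finger_force: 4.7
```

>>> send_rows(
  commands="-0.021 0.025 0 0 255;-0.021 0.025 0 0 255;-0.021 0.025 0 0 255;-0.021 0.025 0 0 255;-0.021 0.025 0 0 255;-0.021 0.025 0 0 255",
)

```text
clock: 7.37
ee_pos: [0.5516, 0.043, 0.0694]
tool_rot: [-0.001, -0.121, 0.993, -0.001]
wrist_force: [-3.5, -7.5, 10.6]
finger_gap: 0.0006
finger_force: 5.9
```

>>> send_rows(
  commands="-0.021 0.025 0 0 255;-0.021 0.025 0 0 255;-0.021 0.025 0 0 255;-0.021 0.025 0 0 255;-0.021 0.025 0 0 255;-0.021 0.025 0 0 255;0 0 0 0 255",
)

```text
clock: 7.95
ee_pos: [0.5623, 0.0635, 0.07]
tool_rot: [-0.001, -0.121, 0.993, -0.001]
wrist_force: [-4.2, -6.9, 14.2]
finger_gap: 0.0004
finger_force: 7.0
```

>>> send_rows(
  commands="-0.008 0.03 -0.003 0 255;0 0.03 0 0 255;0 0.03 0 0 255;0 0.03 0 0 255;0 0.03 0 0 255;0 0.03 0 0 255;0 0.03 0 0 255;0 0.03 0 0 255",
)

```text
clock: 8.62
ee_pos: [0.5572, 0.0928, 0.0695]
tool_rot: [0.0, -0.121, 0.993, -0.001]
wrist_force: [2.2, -9.0, 5.3]
finger_gap: 0.0008
finger_force: 4.4
```

>>> send_rows(
  commands="0 0.03 0 0 255;0 0.03 0 0 255;0 0.03 0 0 255;0 0.03 0 0 255;0 0.03 0 0 255;0 0.03 0 0 255;0 0.03 0 0 255;0 0.03 0 0 255",
)

```text
clock: 9.28
ee_pos: [0.5501, 0.1211, 0.0695]
tool_rot: [-0.0, -0.121, 0.993, -0.001]
wrist_force: [0.1, -6.2, 5.4]
finger_gap: 0.0006
finger_force: 3.4
```

>>> send_rows(
  commands="0 0.03 0 0 255;0 0.03 0 0 255;0 0.03 0 0 255;0 0.03 0 0 255;0 0.03 0 0 255;0 0.02 0 0 255;0 0 0 0 255",
)

```text
clock: 9.87
ee_pos: [0.5458, 0.141, 0.0702]
tool_rot: [0.001, -0.121, 0.993, -0.001]
wrist_force: [1.4, -5.2, 8.5]
finger_gap: 0.0002
finger_force: 4.5
```

Run:
```python
from h import *
cl=[(.559,-.046),(.5502,-.0115),(.5415,.0235),(.562,.0652),(.5535,.1003),(.5447,.135)]
S={n:ctrl.snapshot(n) for n in("wrist","scene","side")}
for n,s in S.items():
    hsv=cv2.cvtColor(s["img"],cv2.COLOR_RGB2HSV); m=cv2.inRange(hsv,(20,130,50),(36,255,255)); k,l,st,ce=cv2.connectedComponentsWithStats(m); C=cloud(s)
    for i in range(1,k):
        d=C[l==i]
        if st[i,4]>20 and .5<np.median(d[:,0])<.6: print(n,ce[i].round(),st[i,4],np.median(d,0).round(4),np.percentile(d[:,2],[75,90,97]).round(4))
save(S["wrist"],"f.png")
```

```text
wrist [  4. 195.] 140 [ 0.5512 -0.0071  0.0695] [0.0699 0.0704 0.0709]
wrist [ 63. 193.] 213 [0.5417 0.0264 0.0695] [0.07   0.0704 0.0707]
wrist [131. 242.] 176 [0.5641 0.0692 0.0696] [0.07   0.0704 0.0707]
wrist [188. 240.] 144 [0.5534 0.1039 0.0697] [0.0703 0.0713 0.1459]
wrist [251. 241.] 37 [0.5364 0.1392 0.0873] [0.0911 0.0929 0.0946]
wrist [235. 284.] 206 [0.5151 0.1292 0.1589] [0.1606 0.1612 0.1618]
wrist [266. 284.] 196 [0.5129 0.1379 0.1596] [0.1607 0.1615 0.1623]
wrist [230. 331.] 4485 [0.5234 0.1319 0.1683] [0.1697 0.1706 0.1724]
```

View pics/f.png

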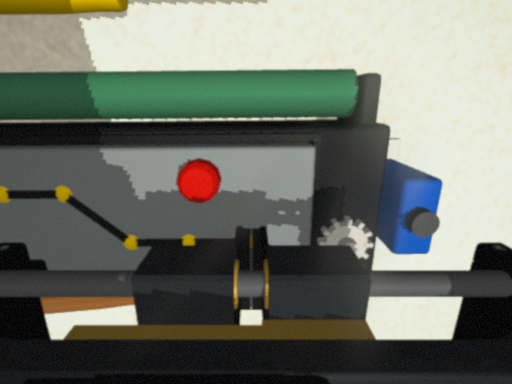

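Clips 1–4 show only their small tops at about z = 0.070 (wrist 4,195; 63,193; 131,242; 188,241), so they are down and the seam is clear. Clip5 is under the tip. I press it briefly, then lift clear.

>>> send_rows(
  commands="0 0.015 0.003 0 255;0 0 0 0 255;0 0 -0.02 0 255;0 0 -0.1 0 255;0 0 -0.25 0 255;0 0 -0.3 0 255;0 0 -0.3 0 255;0 0 -0.2 0 255",
)

```text
clock: 10.68
ee_pos: [0.5444, 0.1455, 0.2127]
tool_rot: [0.001, -0.122, 0.992, 0.001]
wrist_force: [0.2, 0.2, 0.1]
finger_gap: 0.0006
finger_force: 0.0
```

>>> send_rows(
  commands="-0.05 -0.25 0 0 255;-0.05 -0.25 0 0 255;-0.05 -0.25 0 0 255;0 0 0 0 255;0 0 0 0 255",
)

```text
clock: 11.1
ee_pos: [0.5834, 0.0598, 0.2091]
tool_rot: [-0.001, -0.12, 0.993, 0.0]
wrist_force: [-1.0, 0.0, 0.1]
finger_gap: 0.0009
finger_force: 0.0
```

Run:
```python
from h import *
print(ctrl.get_obs()["ee_pos"],ctrl.get_obs()["wrist_force"])
s=ctrl.snapshot("wrist"); save(s,"g.png")
hsv=cv2.cvtColor(s["img"],cv2.COLOR_RGB2HSV); m=cv2.inRange(hsv,(20,130,50),(36,255,255)); k,l,st,ce=cv2.connectedComponentsWithStats(m); C=cloud(s)
for i in range(1,k):
    d=C[l==i]
    if st[i,4]>8 and .5<np.median(d[:,0])<.6: print(ce[i].round(),st[i,4],np.median(d,0).round(4))
```

```text
[0.58340925 0.05975481 0.20905809] [-1.0440518   0.03064865  0.07624794]
[159. 138.] 77 [ 0.56   -0.0429  0.0695]
[194. 138.] 76 [ 0.5513 -0.0079  0.0695]
[229. 137.] 77 [0.542  0.0267 0.0695]
[263. 167.] 67 [0.5641 0.0694 0.0695]
[298. 167.] 65 [0.5549 0.1043 0.0696]
[332. 166.] 65 [0.5456 0.1389 0.0697]
[235. 284.] 202 [0.5531 0.0479 0.2981]
[266. 284.] 201 [0.5506 0.0566 0.2985]
[231. 331.] 4621 [0.5613 0.0509 0.3072]
```

View pics/g.png

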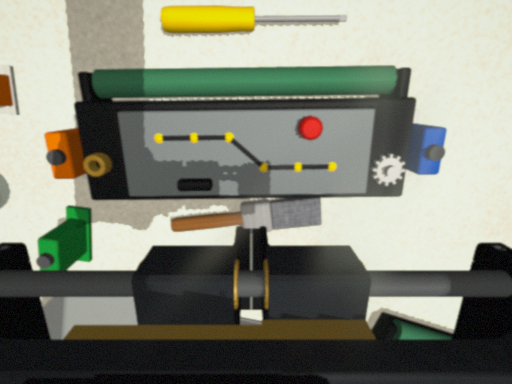

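All six clips, from (159,138) to (332,166), show only their small tops at an equal height of about 0.0695 m. The cover, bushing, gear and tools are in place and the hand is clear.

```bash
python3 -c "
from plant import ctrl
print(ctrl.job_done())"
```

```text
the job is handed in; nothing more can be done
None
```

I pressed all six clips down in order from the orange-stop end, keeping the hand low until the last one. The final wrist view shows them level, with the cover and the loose things in view in place, and the job is handed in.

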